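# Lock the pivot of the magnifier with its jam nut

### The job

The magnifier's arm swings just right, so lock that setting: slide the open-ended spanner flat along the magnifier's arm onto the lower nut of the pivot, its handle beside the stop pin, so that the nut is held where it is. Then turn the upper (jam) nut clockwise down against it until it is firmly tight, by feel and without straining it. Let go, leave the spanner on the lower nut, and do not disturb the painting things around.

Things in the scene. Friction and masses are not known exactly. Their poses are not given: they have to be found in the camera images.
- magnifier: Fixed magnifier: flat aluminium arm 70 mm wide, 8 mm thick, top face 34 mm above the table, on a round foot. Origin: pivot axis at table level; z up; +x along the arm to the lens (112 mm across, centre 135 mm out); the arm's plain part runs to x = -190 mm. The 24 mm pivot bolt ends 80 mm above the table. On it, from below: lower nut (34 to 46 mm up), lock washer, jam nut (48.5 to 64.5 mm).
- stop_pin_top (a point): Top of the upright stop pin, 12 mm diameter, on the arm at x = -165, y = +18 mm of the magnifier's frame, 60 mm above the table (26 above the arm). With the spanner on the lower nut and its handle along the magnifier's -x, the handle lies on the pin's -y side with 2 mm to spare, and leans on the pin when the nuts are turned clockwise.
- lower_nut_axis (a point): Centre of the lower nut's top face, 46 mm above the table. Steel hexagon nut, 36 mm across flats (42 over corners), 12 mm high; two flats lie square to its own y axis, at the start parallel to the magnifier's x within 0.05 rad. Turns with 0.12 N m of friction: a jam nut tightened against it carries it round unless it is held.
- lower_nut_corner (a point): One top corner of the lower nut, 20.8 mm from the axis along the nut's own x: shows how far the nut has turned from its setting.
- jam_nut_top (a point): Centre of the jam nut's top face, 64.5 mm above the table. Steel hexagon nut, 36 mm across flats, 16 mm high, two flats square to its own y axis. To be gripped on two facing flats by the fingertips from above (bolt stands 15.5 mm out of it). It does not rise or fall noticeably as it turns.
- jam_nut (a joint): How far the jam nut is from meeting the wavy lock washer, rad: -0.4 to -1.0 at the start, growing clockwise seen from above, 0 when it touches. It runs down at 0.03 N m. After touching, the washer first flattens through a further 0 to 0.9 rad (different each time, not readable) at only 0.06 N m, and the spanner takes up some 0.2 rad of slack, before the nut pulls tight.
- lock_washer (a joint): How far the jam nut has been pulled tight once the washer is flat, rad: 0 at the start. With the lower nut held it begins to grow at 0.30 N m and takes 0.02 N m more for each 0.01 rad; it stays when let go. (A hand that turns a little and stops feels 0.1 to 0.2 N m less.) Firmly tight is 0.04 or more (0.38 N m); above 0.20 (0.70 N m) the thread is strained.
- spanner: Loose flat open-ended spanner, 200 mm long, 0.22 kg: steel head 60 mm wide and 8 mm thick, grey plastic handle sleeve 20 mm wide and 16 mm high. Origin: underside, on its centre line; +x along it to the jaw, z up. The sleeve runs from x = -92 to +22 mm; centre of mass near +20 mm. Grip it across the sleeve, best near x = +12 mm, clear of the stop pin; ease its weight to slide it.
- spanner_jaw (a point): Centre of the jaw, 85 mm from the spanner's origin along its +x, 4 mm above its underside: where the nut's axis comes when the nut is home. The jaw is open towards +x, 38 mm wide, with parallel sides; its floor is 21.5 mm behind this point, the prongs end 25 mm ahead of it with flared tips.
- paint_box: Bystander: dark carton with a pale band, 130 x 90 x 40 mm, origin under its centre.
- paper_cup: Bystander: white cup, 70 mm diameter, 90 mm high, origin under its centre.
- paint_pot: Bystander: small paint jar, 34 mm diameter, 50 mm high, origin under its centre.
- dropper: Bystander: small dropper bottle, 28 mm diameter, 75 mm high, origin under its centre.
Mind the look-alikes: they are no part of the job. Of the things that look like the spanner, the smaller one is meant.

How it is judged:
On the way, in this order (a step that is already met when the one before it is completed fails the run):
1. the spanner lies flat on the arm with its jaw home on the lower nut (horizontal distance between spanner_jaw and lower_nut_axis below 0.006 m and z of spanner_jaw in the frame of magnifier between 0.034 and 0.042 m and angle between spanner's own z axis and vertical below 0.1 rad and angle between the x axis of spanner and the x axis of magnifier, either way round below 0.3 rad), for 0.2 s.
2. the jam nut is firmly tight against the held lower nut, the spanner still on it (all of step 1 and value of joint lock_washer above 0.04 rad), for 0.2 s.
At the end, for the whole second after the job is handed in: The spanner lies flat on the arm, at rest, its jaw centre within 6 mm of the lower nut's axis and its length within 0.3 rad of the arm's; the jam nut touches (joint above -0.08 rad) and is pulled tight by 0.04 to 0.20 rad; the lower nut's corner is within 9 mm (0.43 rad) of where it started (all of step 2 and value of joint lock_washer below 0.2 rad and value of joint jam_nut above -0.08 rad and distance of lower_nut_corner from where it was at the start of the episode below 0.009 m and linear speed of spanner below 0.02 m/s).
It fails at once if the jam nut is over-tightened and the thread strained (lock washer beyond 0.20 rad) (value of joint lock_washer above 0.2 rad).
It fails at once if the lower nut is carried round out of its setting (corner moved more than 9 mm) (distance of lower_nut_corner from where it was at the start of the episode above 0.009 m).
It fails at once if a bystander is pushed more than 30 mm or tipped (distance of any of paint_box, paper_cup, paint_pot, dropper from where it was at the start of the episode above 0.03 m or angle between any of paint_box, paper_cup, paint_pot, dropper's own z axis and vertical above 0.5 rad).
It also fails if it takes over 72 s, if anything falls off the work surface, if the arm or the gripper's body presses on something with over 40 N, if the wrist force passes 120 N, or if a joint passes its speed limit or range.

### The arm

A 6-joint arm with a two-finger parallel gripper is mounted at the origin on the work surface. World frame = base frame: x ahead of the robot, y to its left, z up, the work surface at z = 0. Lengths are in m, angles in rad, forces in N, time in s.
With the tool pointing down it reaches from about 0.275 to 0.75 m from the base axis. Payload 10.2 kg.
Tool frame: the origin (TCP) lies midway between the tips of the shut fingers; the grasp point (between the pads) lies 19 mm behind it (env.hold_point_z is the distance from the TCP to the grasp point, in m); z points along the fingers, y is the line along which they close (so a half turn about z gives the same grasp; the last joint's range is limited). The gripper opens to 85 mm and grips with 20 to 120 N. Pads are 22 mm wide; open, the fingers measure 114 mm over their backs; the gripper's body (76 mm by 85 mm) begins 54 mm behind the grasp point. The pads swing forward as they close: fully open they stand 13 mm farther back than shut.
Start: joints at [0.981, 0.313, 1.498, -0, 1.331, -0.223], TCP at [0.188, 0.49, 0.231] pointing down, gripper open.
Joint ranges: [-2.94, 2.94], [-0.97, 2.17], [0.19, 2.56], [-1.23, 4.37], [0.02, 3.11], [-2.88, 2.88]. Speed limits (rad/s): [2.39, 2.39, 3.01, 3.14, 3.14, 3.14].

### API

Orientations are given as a unit quaternion [x, y, z, w].
In Python, from bench import env, kinematics, monitor, eyes, job gives the robot as it stands. The module is installed in compiled form; this text tells all that it offers. Calls block until the motion is done:
- env.reach(position, orientation): joint-space move of the TCP to a pose.
- env.movel(position, velocity=0.15, frame=None, guard=None): straight line of the TCP; frame=None keeps the orientation; velocity is the mean speed in m/s. With guard (N) it stops when the force on the tool has changed by that much, and returns True; else False.
- env.set_joints(angles): joint-space move.
- env.release() and env.close_gripper(effort=None): open the fingers fully, or close them until they stop; effort is the grip in N (None keeps the last).
- env.hold(seconds).
- kinematics.ik(position, orientation): joint angles nearest the present ones, or None.
- monitor.sense(): the state.
- eyes.grab_frame(name): name is "scene" or "top"; returns a dict with "frame" (400x640x3 uint8, red, green, blue), "mtx" (3x3 intrinsics, pixels), "k1" (the pictures are not rectified: a ray, as slopes to the right and down, at radius r is drawn at 1 + k1 r^2 times it, then the intrinsics apply), "view" (4x4, takes a point from world to camera coordinates). Camera axes: x right, y down, z forward; pixel columns grow to the right and rows downward; lengths in m; the calibration is good to about 2 mm. A picture is of the moment at which its call begins. There is no depth.
A pose or a line that the arm cannot do raises env.MotionError and nothing moves.
- job.hand_in(): hands the job in; it is judged then, once.
The state is a dict: "clock": time; "joints": joint angles; "qvel": joint speeds; "joint_efforts": joint torques, N m; "position": TCP position; "ee_rot": TCP orientation; "contact_force": force on the tool from outside, world axes, zero at the start; "ft_torque": the same for the moment, N m; "finger_gap": opening from 0.0 (shut) to 1.0 (fully open); "gripper_force": force on a finger pad.
Only numpy, scipy, OpenCV 4.12 (cv2) and the standard library are available. Lean on these libraries where they do the work, as an engineer would, in place of code of your own. Each camera call takes 0.05 s, during which the arm holds its last target. There are 200 camera calls.

## Working session

There is one attempt and no reset: what is moved stays moved. The work goes in short steps, each a Python script; the robot and the scene stay as the last script left them, time stands still between calls to the robot, and variables do not carry over. Pictures are saved under pics/ and viewed, at most 10 in all, crops included, and the job is handed in when it is done.

```bash
mkdir -p pics; cat > h.py <<'E'
import numpy as np, cv2
from scipy.spatial.transform import Rotation as R
from bench import env, kinematics, monitor, eyes, job
def grab(name):
    f=eyes.grab_frame(name); np.savez(f"{name}.npz",**f); return f
def load(name): return dict(np.load(f"{name}.npz"))
def dist(f): return np.array([float(f["k1"]),0,0,0,0])
def px2w(f,uv,z):
    uv=np.array(uv,float).reshape(-1,1,2)
    d=cv2.undistortPoints(uv,f["mtx"],dist(f)).reshape(-1,2)
    V=f["view"];Rm=V[:3,:3];c=-Rm.T@V[:3,3]
    r=np.c_[d,np.ones(len(d))]@Rm
    s=(np.broadcast_to(z,len(d))-c[2])/r[:,2]
    return c+s[:,None]*r
def w2px(f,P):
    V=f["view"]
    return cv2.projectPoints(np.array(P,float).reshape(-1,3),cv2.Rodrigues(V[:3,:3].copy())[0],V[:3,3].copy(),f["mtx"],dist(f))[0].reshape(-1,2)
def save(f,fn,box=None,k=1):
    im=f["frame"][:,:,::-1]
    if box: x0,y0,x1,y1=box; im=im[y0:y1,x0:x1]
    cv2.imwrite("pics/"+fn,cv2.resize(im,None,fx=k,fy=k,interpolation=cv2.INTER_CUBIC))
def down(yaw): # tool down, tool y axis at angle yaw from world y..: x axis at yaw
    return (R.from_euler('z',yaw)*R.from_euler('x',np.pi)).as_quat()
E
python3 - <<'E'
from h import *
for n in("top","scene"):
    f=grab(n); save(f,n+"0.png",None,1.25); print(n,f["mtx"].tolist(),f["k1"],f["view"].round(3).tolist())
s=monitor.sense();print(s)
E
```

```text
top [[446.14278851796394, 0.0, 313.84917383467456], [0.0, 446.14278851796394, 197.67174482130284], [0.0, 0.0, 1.0]] -0.08324842377600665 [[-0.104, -0.995, 0.003, 0.059], [-0.974, 0.102, -0.202, 0.45], [0.2, -0.024, -0.979, 1.402], [0.0, 0.0, 0.0, 1.0]]
scene [[414.8638585903379, 0.0, 322.72287984741894], [0.0, 414.8638585903379, 196.98001101005192], [0.0, 0.0, 1.0]] -0.0723666006093475 [[0.04, 0.999, -0.002, -0.048], [0.605, -0.026, -0.796, -0.208], [-0.795, 0.031, -0.605, 1.471], [0.0, 0.0, 0.0, 1.0]]
{'clock': 0.1, 'joints': array([ 9.80619267e-01,  3.13386437e-01,  1.49835767e+00, -2.97921363e-05,
        1.33099038e+00, -2.23414737e-01]), 'qvel': array([-6.26501030e-04, -3.42807338e-04, -2.98194909e-05,  3.68890028e-05,
       -1.25457116e-03,  1.80624746e-03]), 'joint_efforts': array([ 3.39059596e-03, -4.12898433e+01, -2.60136920e+01, -5.79504581e-05,
        3.11575946e-03,  4.45804733e-05]), 'position': array([0.1881579 , 0.48987985, 0.23079749]), 'ee_rot': array([ 1.82351562e-01,  9.83233229e-01, -5.30053417e-04, -2.12608025e-04]), 'contact_force': array([-0.57009529, -0.65300809, -0.14325918]), 'ft_torque': array([ 0.00146292, -0.00131464,  0.01185038]), 'gripper_force': 0.0, 'finger_gap': 1.0051785170695458}
```

View pics/top0.png

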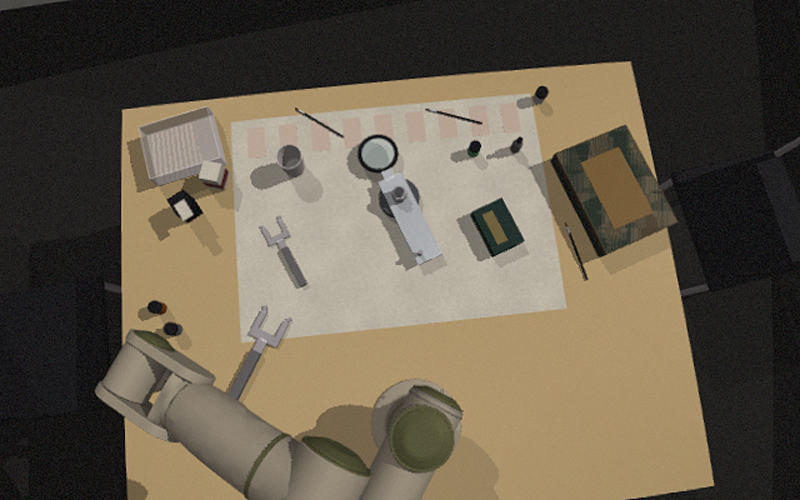

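View pics/scene0.png

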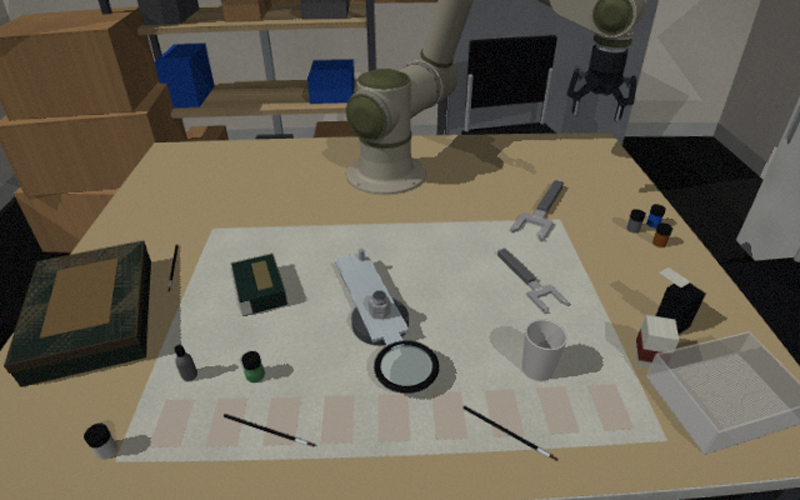

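The top picture (shown at 1.25x) has two spanner look-alikes. A is on the paper, with its jaw near (275,232) and handle end at (303,285). B is by the robot arm, with its jaw near (268,325) and handle end at (235,393). The magnifier pivot is at (399,193), the stop pin at (419,255) and the lens at (378,153). A looks smaller, so I'll check it in crops.

```bash
python3 - <<'E'
from h import *
f=load("top"); a=f["frame"][160:330,170:270]; b=f["frame"][110:225,285:370]
A=cv2.resize(a,None,fx=3.5,fy=3.5,interpolation=cv2.INTER_CUBIC);B=cv2.resize(b,None,fx=5,fy=5,interpolation=cv2.INTER_CUBIC)
h=max(A.shape[0],B.shape[0]);pad=lambda I:np.pad(I,((0,h-I.shape[0]),(0,0),(0,0)))
cv2.imwrite("pics/crop1.png",np.hstack([pad(A),pad(B)])[:,:,::-1]); print(A.shape,B.shape)
g=load("scene"); c=g["frame"][185:280,255:345]; d=g["frame"][190:260,385:465]
C=cv2.resize(c,None,fx=5,fy=5,interpolation=cv2.INTER_CUBIC);D=cv2.resize(d,None,fx=4,fy=4,interpolation=cv2.INTER_CUBIC)
h=max(C.shape[0],D.shape[0]);cv2.imwrite("pics/crop2.png",np.hstack([pad(C),pad(D)])[:,:,::-1]); print(C.shape,D.shape)
E
```

```text
(595, 350, 3) (575, 425, 3)
(475, 450, 3) (280, 320, 3)
```

View pics/crop1.png

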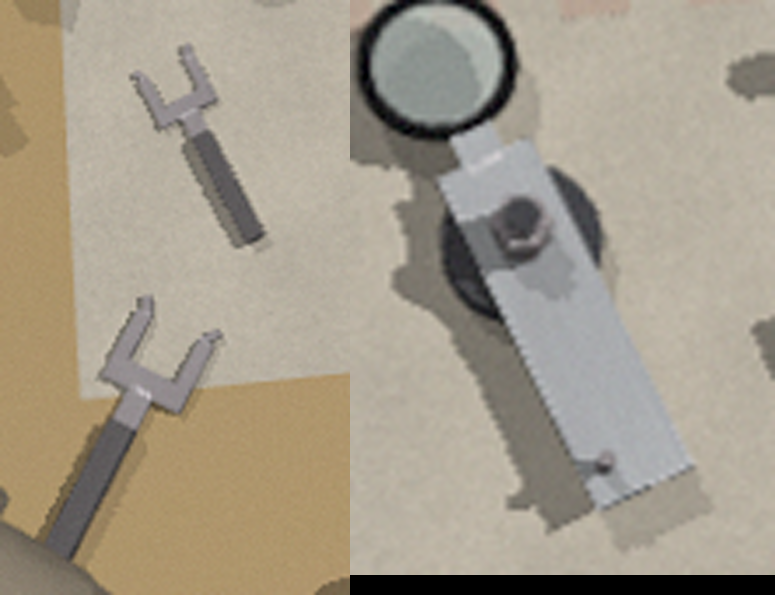

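View pics/crop2.png

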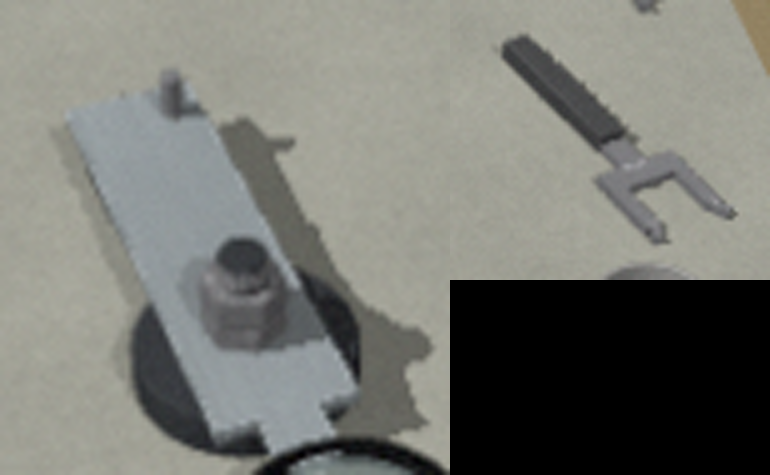

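A is clearly the smaller spanner: jaw tips at crop (137,74) and (185,48), sleeve end at (255,240). B is larger and partly hidden by the robot, so A is the one. In the magnifier crop the bolt top is at (520,213), the pin top at (604,458), and the arm's tail corners at (598,508) and (693,465).

Next I'll fit both poses from both cameras.

```bash
cat > fit.py <<'E'
from h import *
from scipy.optimize import least_squares
def cr(pts,k,off,dx=0): p=np.array(pts,float); p[:,0]-=dx; return (p+.5)/k-.5+np.array(off)
def fit(model,obs,x0):
    # obs: list of (frame, idx list, px)
    def W(x):
        c,s=np.cos(x[2]),np.sin(x[2]); P=np.array(model,float)
        return np.c_[x[0]+c*P[:,0]-s*P[:,1],x[1]+s*P[:,0]+c*P[:,1],P[:,2]]
    r=lambda x:np.concatenate([(w2px(f,W(x)[i])-p).ravel() for f,i,p in obs])
    o=least_squares(r,x0,loss='soft_l1'); return o.x,r(o.x).reshape(-1,2),W
E
python3 - <<'E'
from fit import *
t,s=load("top"),load("scene")
M=[(0,0,.08),(-.165,.018,.06),(-.19,.035,.034),(-.19,-.035,.034)]
ot=(t,[0,1,2,3],cr([(520,212),(604,458),(598,508),(693,465)],5,(285,110),350))
os_=(s,[0,1,3],cr([(241,250),(171,74),(68,113)],5,(255,185)))
for obs in([ot],[os_],[ot,os_]):
    x,r,W=fit(M,obs,[.5,0,0.3]); print("mag",x.round(4),r.round(1).tolist())
np.save("mag.npy",x)
S=[(-.092,.01,.016),(-.092,-.01,.016),(.022,.01,.016),(.022,-.01,.016),(.110,.024,.006),(.110,-.024,.006)]
ot=(t,range(6),cr([(243,244),(265,235),(185,143),(212,131),(137,74),(185,48)],3.5,(170,160)))
os_=(s,[1,0,3,2,5,4],cr([(503,48),(527,36),(600,143),(626,130),(661,240),(734,212)],4,(385,190),450))
for obs in([ot],[os_],[ot,os_]):
    x,r,W=fit(S,obs,[.45,.2,0.3]); print("spa",x.round(4),r.round(1).tolist())
np.save("spa.npy",x)
E
```

```text
mag [ 0.5948 -0.019   0.3379] [[0.1, 0.2], [0.2, -0.3], [-0.3, 0.3], [-0.0, -0.2]]
mag [ 0.5925 -0.0205  0.3343] [[0.2, 0.5], [0.2, 0.1], [-0.4, -0.9]]
mag [ 0.5943 -0.02    0.3347] [[0.4, 0.3], [0.4, -0.1], [-0.2, 0.4], [0.1, 0.1], [0.4, 1.1], [0.3, 0.5], [-0.3, -0.5]]
spa [0.4668 0.2906 0.4049] [[0.5, 0.5], [-0.3, 0.1], [1.4, -0.5], [-1.0, 0.1], [0.3, -0.5], [-0.8, 0.2]]
spa [0.4708 0.2891 0.4181] [[-0.2, -1.2], [-0.3, -0.1], [0.4, -1.0], [0.0, 0.0], [1.7, 0.5], [-1.5, 1.4]]
spa [0.468  0.2899 0.4099] [[0.8, 0.1], [-0.1, -0.3], [1.6, -0.8], [-0.8, -0.3], [0.4, -0.8], [-0.8, -0.1], [0.1, -1.9], [0.0, -0.8], [0.4, -1.7], [0.0, -0.6], [1.4, -0.2], [-1.7, 0.8]]
```

```bash
cat >> h.py <<'E'
def st():
    s=monitor.sense(); return "t=%.2f p=%s F=%s T=%s gap=%.3f gf=%.1f q6=%.3f"%(s["clock"],s["position"].round(4),s["contact_force"].round(2),s["ft_torque"].round(3),s["finger_gap"],s["gripper_force"],s["joints"][5])
def loc(pose,x,y=0):
    c,s=np.cos(pose[2]),np.sin(pose[2]); return np.array([pose[0]+c*x-s*y,pose[1]+s*x+c*y])
E
python3 - <<'E'
from h import *
sp=np.load("spa.npy");m=np.load("mag.npy"); g=loc(sp,.012)
for k in(0,np.pi):
    q=kinematics.ik([*g,.1],down(sp[2]+k)); print(None if q is None else q.round(2))
    q=kinematics.ik([*m[:2],.055],down(m[2]+k)); print("nut",None if q is None else q.round(2))
k=np.pi
env.reach([*g,.10],down(sp[2]+k))
env.movel([*g,.004],velocity=.1,guard=8); print(st())
env.close_gripper(60); print(st())
env.movel([*g,.10],velocity=.15); print(st())
f=grab("top"); save(f,"top1.png",(170,110,400,300),3.4); grab("scene")
E
```

```text
[ 0.34  0.53  1.55 -0.    1.07  1.5 ]
nut [-0.23  0.65  1.47 -0.    1.02  1.01]
[ 0.34  0.53  1.55  0.    1.07 -1.64]
nut [-0.23  0.65  1.47  0.    1.02 -2.14]
t=2.61 p=[0.4793 0.2949 0.0046] F=[-0.09  1.29  0.56] T=[-0.009  0.004 -0.02 ] gap=0.998 gf=0.0 q6=-1.637
t=3.23 p=[0.4792 0.2948 0.0043] F=[-0.1  -0.3   4.32] T=[-0.055  0.102 -0.034] gap=0.216 gf=59.8 q6=-1.637
t=4.02 p=[0.4783 0.2945 0.0989] F=[-0.51 -0.33 -4.04] T=[-0.027  0.054 -0.013] gap=0.217 gf=59.0 q6=-1.637
```

View pics/top1.png

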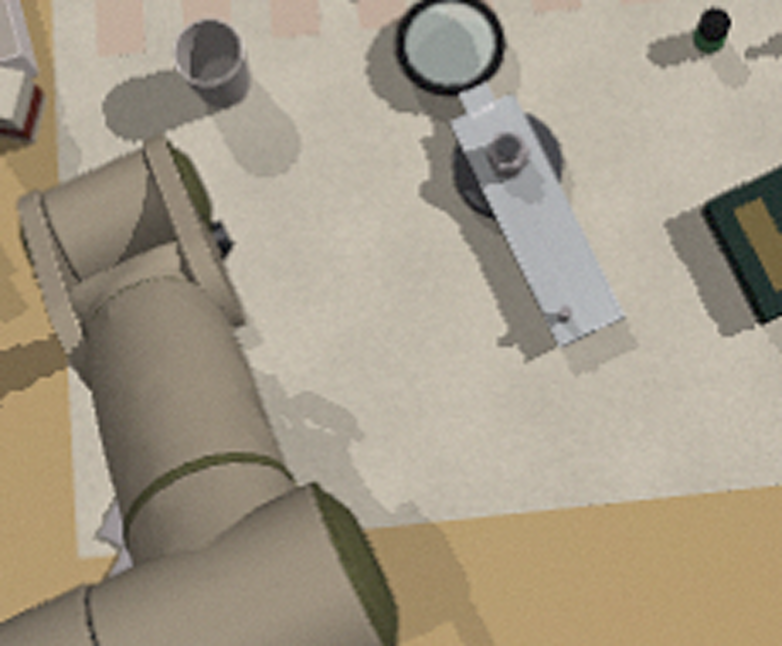

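The top view of the grasp is hidden by the robot arm, so I'll use the scene camera from the staging point.

```bash
python3 - <<'E'
from h import *
m=np.load("mag.npy"); g=loc(m,-.135)
env.reach([*g,.11],down(m[2]+np.pi)); env.movel([*g,.075],velocity=.08); env.hold(.3); print(st())
f=grab("scene"); save(f,"sc2.png",(245,170,355,290),5)
grab("top"); print(w2px(f,[[*loc(m,0),.08],[*loc(m,-.165,.018),.06]]))
E
```

```text
t=6.36 p=[ 0.467  -0.0644  0.0753] F=[ 0.29 -0.13 -2.95] T=[ 0.032  0.04  -0.029] gap=0.213 gf=58.9 q6=-2.292
[[303.2438902  235.65089046]
 [289.14473465 199.8862386 ]]
```

View pics/sc2.png

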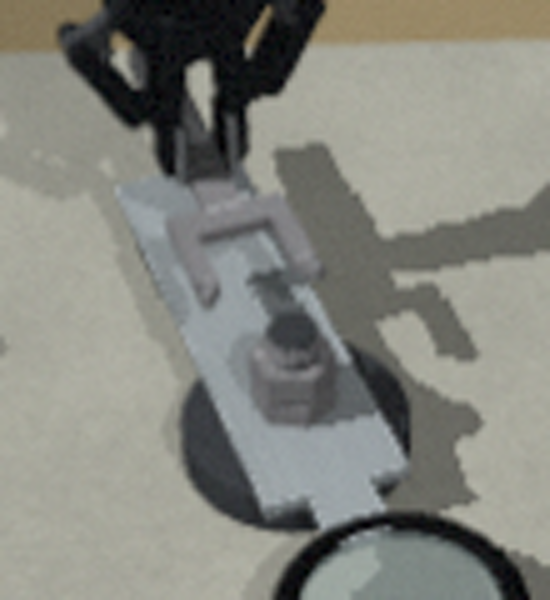

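```bash
python3 - <<'E'
from fit import *
s=load("scene");m=np.load("mag.npy");ms=np.array([.5925,-.0205,.3343])
def tom(p,m): d=p[:,:2]-m[:2];c,n=np.cos(m[2]),np.sin(m[2]);return np.c_[c*d[:,0]+n*d[:,1],-n*d[:,0]+c*d[:,1]]
P=cr([(208,293),(322,266),(204,240),(270,223),(168,217),(275,197)],5,(245,170))
W=px2w(s,P,.0755+.0037); print(W.round(4)); 
for mm in(m,ms): 
    L=tom(W,mm)*1000; print(L.round(1).tolist(), "mid",((L[::2]+L[1::2])/2).round(1).tolist())
E=[(x,y,.0792) for x,y in [loc(m,-.037,-.024),loc(m,-.037,.024),loc(m,-.0835,-.019),loc(m,-.0835,.019)]]
print("expected px in crop",((w2px(s,E)-[245,170]+.5)*5-.5).round(0).tolist())
P=cr([(291,323)],5,(245,170)); print("bolt",px2w(s,P,.08))
P=cr([(273,200)],5,(245,170))
E
```

```text
[[ 0.5661 -0.0598  0.0792]
 [ 0.5489 -0.0062  0.0792]
 [ 0.5274 -0.0629  0.0792]
 [ 0.5158 -0.0311  0.0792]
 [ 0.5091 -0.0811  0.0792]
 [ 0.4957 -0.0288  0.0792]]
[[-39.8, -28.4], [-38.3, 27.9], [-77.3, -18.6], [-77.8, 15.3], [-100.6, -29.8], [-96.0, 24.1]] mid [[-39.0, -0.2], [-77.6, -1.7], [-98.3, -2.8]]
[[-37.9, -28.5], [-36.4, 27.8], [-75.4, -18.7], [-75.9, 15.1], [-98.7, -29.9], [-94.2, 24.0]] mid [[-37.2, -0.3], [-75.7, -1.8], [-96.4, -3.0]]
expected px in crop [[219.0, 294.0], [315.0, 270.0], [199.0, 233.0], [273.0, 214.0]]
bolt [[ 0.58935622 -0.02097324  0.08      ]]
```

```bash
cat >> h.py <<'E'
def tom(p,m):
    d=np.array(p)[:2]-m[:2];c,n=np.cos(m[2]),np.sin(m[2]);return np.array([c*d[0]+n*d[1],-n*d[0]+c*d[1]])
E
python3 - <<'E'
from h import *
m=np.load("mag.npy"); g=loc(m,-.135)
r=env.movel([*g,.045],velocity=.05,guard=4); print(r,st())
r=env.movel([*g,.036],velocity=.01,guard=2.5); print(r,st())
z=monitor.sense()["position"][2]+.0006
env.movel([*g,z],velocity=.01); print(st())
r=env.movel([*loc(m,-.100),z],velocity=.03,guard=6); print(r,st(),tom(monitor.sense()["position"],m))
if not r:
    r=env.movel([*loc(m,-.068),z],velocity=.015,guard=6); print(r,st(),tom(monitor.sense()["position"],m))
f=grab("scene"); save(f,"sc3.png",(245,170,355,290),5)
E
```

```text
False t=7.21 p=[ 0.467  -0.0644  0.0451] F=[-0.18 -0.24 -3.22] T=[-0.003  0.092  0.006] gap=0.214 gf=58.9 q6=-2.292
True t=7.88 p=[ 0.4668 -0.0643  0.0383] F=[-0.93  0.42  4.78] T=[ 0.042  0.08  -0.008] gap=0.218 gf=59.8 q6=-2.292
t=8.17 p=[ 0.4667 -0.0643  0.0387] F=[ 0.02 -1.04 -2.72] T=[-0.018  0.047 -0.006] gap=0.212 gf=59.0 q6=-2.292
False t=9.48 p=[ 0.4997 -0.0528  0.0389] F=[ 0.25 -0.18 -1.17] T=[-0.074 -0.039  0.017] gap=0.216 gf=59.0 q6=-2.244 [-1.00125766e-01  4.13719810e-05]
True t=11.05 p=[ 0.524  -0.0441  0.0383] F=[-1.32  0.08  3.17] T=[-0.145  0.216 -0.025] gap=0.217 gf=59.7 q6=-2.212 [-0.07439111  0.0003137 ]
```

View pics/sc3.png

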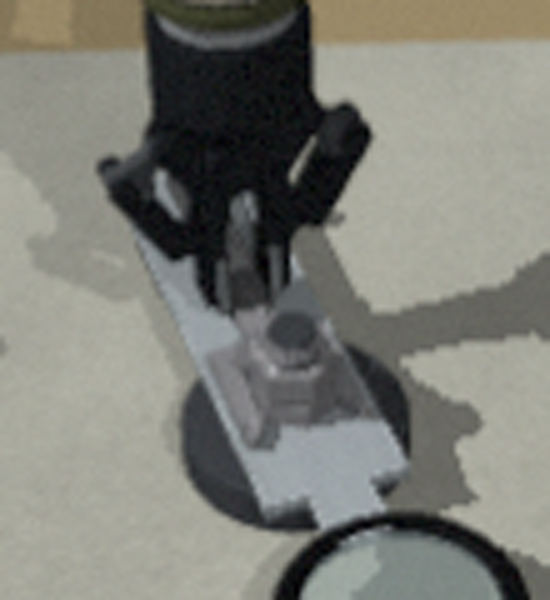

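The prongs now straddle the nut. They show on the left at (255,430) and on the right at (370,400). The stop came from the spanner resting on the arm (a vertical force), so I'll ease its weight and push on until I feel the floor of the jaw.

```bash
python3 - <<'E'
from h import *
m=np.load("mag.npy"); p=monitor.sense()["position"]
env.movel([p[0],p[1],.0391],velocity=.01); env.hold(.2); print(st())
u=np.array([np.cos(m[2]),np.sin(m[2])])
for i in range(8):
    p=monitor.sense()["position"]; l=tom(p,m)
    t=loc(m,-.0735+.001*i)
    r=env.movel([*t,.0391],velocity=.01,guard=8); env.hold(.1); s=monitor.sense()
    ax=s["contact_force"][:2]@u; print(i,r,tom(s["position"],m).round(4),"z %.4f"%s["position"][2],"axial %.2f lat %.2f Fz %.2f"%(ax,s["contact_force"][:2]@[-u[1],u[0]],s["contact_force"][2]),s["ft_torque"].round(3))
    if ax<-5 or r: break
E
```

```text
t=11.60 p=[ 0.5239 -0.0441  0.039 ] F=[-0.17 -0.73 -2.09] T=[-0.136  0.08   0.002] gap=0.214 gf=59.0 q6=-2.213
0 False [-0.0742  0.0003] z 0.0389 axial -5.30 lat 1.58 Fz -0.75 [-0.275  0.699  0.083]
```

```bash
python3 - <<'E'
from h import *
m=np.load("mag.npy"); u=np.array([np.cos(m[2]),np.sin(m[2])])
for i in range(4):
    r=env.movel([*loc(m,-.0725+.001*i,.0003),.0391],velocity=.01,guard=12); env.hold(.1); s=monitor.sense()
    ax=s["contact_force"][:2]@u; print(i,r,tom(s["position"],m).round(4),"z %.4f"%s["position"][2],"axial %.2f lat %.2f Fz %.2f"%(ax,s["contact_force"][:2]@[-u[1],u[0]],s["contact_force"][2]),s["ft_torque"].round(3))
    if ax<-12 or r: break
f=grab("scene"); save(f,"sc4.png",(275,215,335,270),10)
l=grab("top")
E
```

```text
0 False [-0.0739  0.0004] z 0.0387 axial -10.61 lat -0.98 Fz 0.89 [-0.74   1.414 -0.048]
1 False [-0.0737  0.0005] z 0.0386 axial -13.69 lat -2.03 Fz 2.37 [-1.131  2.05  -0.011]
```

View pics/sc4.png

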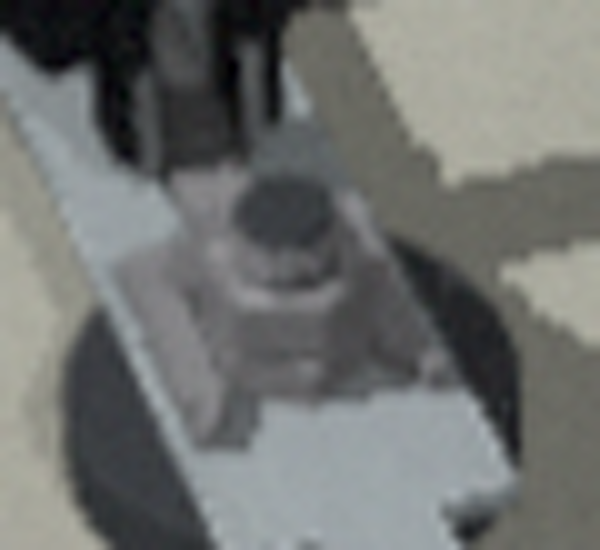

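The push meets a stiff stop at x = -73.7 mm, exactly where the jaw floor should be, and both prongs flank the nut (tips at about crop (205,440) and (440,370)). So the jaw is home. I'll release, back away and look at the nuts.

```bash
python3 - <<'E'
from h import *
m=np.load("mag.npy")
env.movel([*loc(m,-.0740,.0003),.0388],velocity=.01); print(st())
env.release(); print(st())
p=monitor.sense()["position"]; env.movel([p[0],p[1],.16],velocity=.15)
env.reach([.32,.05,.25],down(m[2]+np.pi)); env.hold(.2); print(st())
a=[];b=[]
for i in range(8): a.append(grab("top")["frame"].astype(float)); b.append(grab("scene")["frame"].astype(float))
t,s=load("top"),load("scene"); t["frame"]=np.mean(a,0).astype(np.uint8); s["frame"]=np.mean(b,0).astype(np.uint8)
np.savez("top.npz",**t);np.savez("scene.npz",**s)
A=cv2.resize(t["frame"][135:175,300:340],None,fx=10,fy=10,interpolation=cv2.INTER_CUBIC)
B=cv2.resize(s["frame"][220:260,283:323],None,fx=10,fy=10,interpolation=cv2.INTER_CUBIC)
im=np.hstack([A,B])[:,:,::-1]; cv2.imwrite("pics/nuts.png",np.clip(im*1.5,0,255).astype(np.uint8))
E
```

```text
t=13.16 p=[ 0.5241 -0.044   0.0387] F=[-4.11 -2.29 -1.45] T=[-0.299  0.614 -0.053] gap=0.219 gf=59.1 q6=-2.212
t=13.82 p=[ 0.5244 -0.044   0.0388] F=[0.82 0.65 0.78] T=[ 0.011  0.008 -0.022] gap=1.002 gf=0.0 q6=-2.212
t=15.93 p=[0.3205 0.0497 0.2496] F=[0.2  0.49 0.49] T=[ 0.033  0.027 -0.052] gap=1.000 gf=0.0 q6=-2.118
```

View pics/nuts.png

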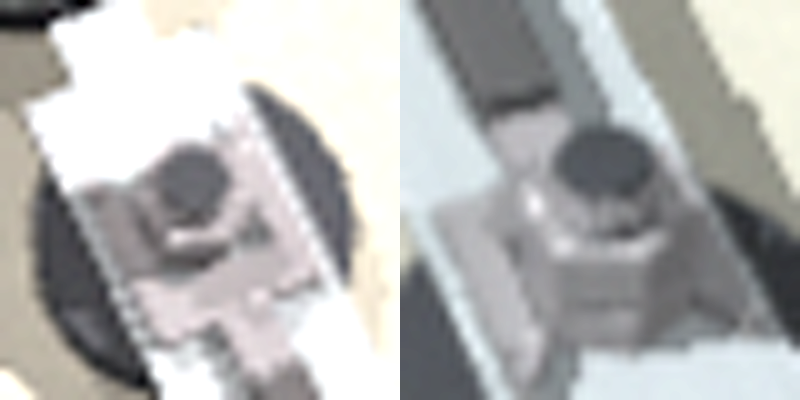

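The averaged crops show the nut on both sides of the bolt. In the scene half, one flat of the jam nut faces the camera, with top corners near (550,242) and (660,235), and the spanner head is around the nut below it. I'll compare that numerically with projected hexagons.

```bash
python3 - <<'E'
from fit import *
s=load("scene");t=load("top");m=np.load("mag.npy")
def cen(f,px): return px2w(f,[px],.08)[0][:2]
cs=cen(s,cr([(604,162)],10,(283,220),400)[0]);ct=cen(t,cr([(192,177)],10,(300,135))[0]);print("axis scene",cs,"top",ct,"fit",m)
for d in range(0,60,10):
    th=np.radians(d)+m[2]
    H=np.array([[cs[0]+.0208*np.cos(th+k*np.pi/3),cs[1]+.0208*np.sin(th+k*np.pi/3),.0645] for k in range(6)])
    p=(w2px(s,H)-[283,220]+.5)*10-.5; p=p[np.argsort(-p[:,1])][:4]; p=p[np.argsort(p[:,0])]; p[:,0]+=400
    H[:,:2]+=ct-cs; q=(w2px(t,H)-[300,135]+.5)*10-.5; q=q[np.argsort(q[:,0])]
    print(d,"scene front",p.round().astype(int).tolist(),"top",q.round().astype(int).tolist())
g=cv2.cvtColor(s["frame"],cv2.COLOR_RGB2GRAY)
print("cols",list(range(292,313)))
for r in range(240,256): print(r,g[r,292:313].tolist())
E
```

```text
axis scene [ 0.59462555 -0.02064048] top [ 0.59462523 -0.01925884] fit [ 0.59431848 -0.01996682  0.33474588]
0 scene front [[518, 202], [547, 261], [636, 270], [695, 221]] top [[128, 186], [155, 241], [164, 136], [219, 247], [227, 141], [255, 196]]
10 scene front [[516, 213], [560, 267], [651, 265], [696, 210]] top [[128, 197], [155, 142], [165, 247], [218, 136], [228, 241], [255, 186]]
20 scene front [[517, 224], [574, 271], [664, 258], [695, 199]] top [[130, 207], [146, 148], [175, 250], [207, 133], [237, 234], [253, 175]]
30 scene front [[521, 234], [589, 274], [675, 250], [690, 189]] top [[134, 217], [139, 157], [186, 252], [197, 131], [244, 226], [249, 165]]
40 scene front [[527, 244], [529, 182], [605, 274], [684, 241]] top [[134, 166], [139, 226], [186, 131], [197, 252], [243, 156], [249, 217]]
50 scene front [[522, 192], [536, 253], [621, 273], [691, 231]] top [[130, 176], [147, 235], [175, 133], [208, 250], [236, 148], [253, 207]]
cols [292, 293, 294, 295, 296, 297, 298, 299, 300, 301, 302, 303, 304, 305, 306, 307, 308, 309, 310, 311, 312]
240 [112, 107, 110, 129, 166, 134, 
[... 830 characters left out ...]
0, 70, 72, 74, 73]
249 [126, 127, 127, 106, 103, 105, 99, 91, 89, 91, 92, 90, 91, 89, 90, 82, 73, 73, 73, 72, 64]
250 [124, 126, 128, 122, 98, 105, 102, 88, 86, 82, 82, 79, 86, 83, 82, 79, 73, 71, 70, 71, 60]
251 [124, 126, 127, 128, 99, 100, 98, 91, 91, 92, 91, 93, 100, 104, 96, 80, 71, 71, 71, 77, 80]
252 [121, 127, 127, 128, 118, 104, 94, 93, 95, 98, 97, 100, 102, 104, 95, 78, 71, 72, 80, 88, 92]
253 [118, 124, 126, 137, 138, 109, 86, 90, 94, 96, 96, 94, 96, 95, 86, 74, 73, 85, 90, 93, 93]
254 [113, 117, 120, 130, 134, 105, 84, 84, 85, 101, 97, 94, 95, 96, 86, 80, 85, 93, 94, 93, 126]
255 [122, 101, 108, 123, 126, 92, 86, 89, 88, 129, 135, 135, 127, 124, 112, 126, 133, 135, 134, 134, 149]
```

The front face edges at columns 298.1 and 307.0 put the jam nut's yaw about 6.5° from the arm, and both cameras agree on the axis. I'll grip the jam nut with wrist room for the whole clockwise turn.

```bash
python3 - <<'E'
from h import *
m=np.load("mag.npy"); yaw=m[2]+np.radians(6.5)+np.pi; c=np.array([.5945,-.0200])
env.reach([*c,.13],down(yaw)); print(st())
r=env.movel([*c,.048],velocity=.08,guard=8); env.hold(.2); print(r,st())
if not r:
    env.close_gripper(30); env.hold(.2); print(st())
E
```

```text
t=17.91 p=[ 0.5943 -0.0198  0.1309] F=[ 0.64 -0.1  -0.31] T=[ 0.014  0.027 -0.042] gap=0.997 gf=0.0 q6=-2.249
False t=19.28 p=[ 0.5946 -0.02    0.0484] F=[-0.88 -0.5  -0.04] T=[ 0.02  -0.014 -0.034] gap=1.002 gf=0.0 q6=-2.249
t=19.99 p=[ 0.5944 -0.0197  0.0482] F=[-2.65  4.66  5.22] T=[ 0.627  0.481 -0.04 ] gap=0.411 gf=34.3 q6=-2.249
```

The flats are gripped (gap 35 mm). A side load of about 5 N along the closing line shows a small centring error, so I'll null it, firm up the grip and turn in small felt steps.

```bash
cat >> h.py <<'E'
def meas(n=5):
    T=[];F=[]
    for _ in range(n):
        env.hold(.03); s=monitor.sense(); T.append(s["ft_torque"][2]);F.append(s["contact_force"])
    return np.mean(T),np.mean(F,0),s
E
python3 - <<'E'
from h import *
m=np.load("mag.npy"); yaw=m[2]+np.radians(6.5); n=np.array([-np.sin(yaw),np.cos(yaw)]); c=np.array([.5945,-.0200])
for i in range(4):
    T,F,s=meas(); f=F[:2]@n; print("lat %.2f"%f,F.round(2),"Tz %.3f"%T,c)
    if abs(f)<1.2: break
    c=c+n*np.clip(f*.00015,-.0008,.0008); env.movel([*c,.048],velocity=.01)
env.close_gripper(60); T,F,s=meas(); print(F.round(2),"Tz %.3f"%T,st()); np.save("c.npy",c)
q0=s["joints"].copy(); np.save("q0.npy",q0)
a=0
for i in range(5):
    a+=.07; q=q0.copy(); q[5]+=a; env.set_joints(q); T,F,s=meas(4)
    print("a=%.3f q6=%.3f T=%.3f F=%s gap %.3f t=%.2f"%(a,s["joints"][5],T,F.round(1),s["finger_gap"],s["clock"]))
    if abs(T)>.25: break
np.save("a.npy",a)
E
```

```text
lat 3.89 [-2.56  3.09  5.61] Tz 0.002 [ 0.5945 -0.02  ]
lat 2.40 [-1.6   1.89  5.48] Tz -0.001 [ 0.59424687 -0.01947356]
lat 0.53 [-0.9   0.16  5.03] Tz 0.029 [ 0.59409119 -0.01914977]
[-1.15 -0.12  6.2 ] Tz -0.004 t=21.38 p=[ 0.5944 -0.0195  0.0483] F=[-0.83 -0.23  6.13] T=[-0.169  0.2   -0.035] gap=0.398 gf=63.4 q6=-2.248
a=0.070 q6=-2.180 T=0.019 F=[-2.   0.2  5.1] gap 0.400 t=21.76
a=0.140 q6=-2.110 T=0.009 F=[-1.6 -1.7  5. ] gap 0.402 t=22.14
a=0.210 q6=-2.040 T=0.014 F=[-1.2 -3.6  4. ] gap 0.405 t=22.52
a=0.280 q6=-1.969 T=0.010 F=[-0.9 -4.9  4.1] gap 0.402 t=22.91
a=0.350 q6=-1.899 T=-0.012 F=[-1.7 -6.   4.6] gap 0.403 t=23.29
```

```bash
cat > turn.py <<'E'
from h import *
import sys
step,maxa,Tstop=map(float,sys.argv[1:4])
m=np.load("mag.npy"); yaw0=m[2]+np.radians(6.5)+np.pi; c=np.load("c.npy"); a=float(np.load("a.npy")); ec=0
while a<maxa-1e-6:
    a+=step; env.reach([*c,.048],down(yaw0-a)); T,F,s=meas(4)
    print("a=%.3f q6=%.3f T=%.3f F=%s gap %.3f t=%.2f"%(a,s["joints"][5],T,F.round(1),s["finger_gap"],s["clock"]))
    c=c+np.clip(F[:2]*.0001,-.0003,.0003)
    if T>Tstop: break
np.save("a.npy",a);np.save("c.npy",c)
E
python3 turn.py .05 1.4 .12
```

```text
a=0.400 q6=-1.849 T=0.003 F=[-1.5 -7.6  5.8] gap 0.402 t=23.68
a=0.450 q6=-1.800 T=-0.007 F=[-0.7 -7.   5.6] gap 0.404 t=24.06
a=0.500 q6=-1.750 T=-0.005 F=[-1.2 -6.1  5.9] gap 0.408 t=24.44
a=0.550 q6=-1.701 T=-0.039 F=[-1.3 -5.9  5.7] gap 0.405 t=24.82
a=0.600 q6=-1.652 T=-0.011 F=[-0.8 -4.5  6. ] gap 0.404 t=25.21
a=0.650 q6=-1.602 T=-0.020 F=[-0.2 -3.8  5.7] gap 0.407 t=25.59
a=0.700 q6=-1.553 T=-0.032 F=[-0.8 -3.1  6. ] gap 0.410 t=25.98
a=0.750 q6=-1.503 T=-0.033 F=[-0.1 -2.3  5.3] gap 0.404 t=26.36
a=0.800 q6=-1.453 T=0.000 F=[-0.1 -1.8  6.3] gap 0.401 t=26.74
a=0.850 q6=-1.404 T=-0.045 F=[-0.5 -1.4  6.2] gap 0.407 t=27.12
a=0.900 q6=-1.354 T=0.013 F=[-0.9 -1.4  6.2] gap 0.401 t=27.51
a=0.950 q6=-1.304 T=-0.016 F=[-1.1 -1.5  7. ] gap 0.403 t=27.89
a=1.000 q6=-1.255 T=-0.031 F=[-0.8 -1.5  6.4] gap 0.401 t=28.27
a=1.050 q6=-1.205 T=-0.043 F=[-0.5 -0.7  6.4] gap 0.405 t=28.66
a=1.100 q6=-1.155 T=-0.047 F=[-0.9 -1.   6.6] gap 0.403 t=29.04
a=1.150 q6=-1.105 T=-0.013 F=[-0.7 -0.8  7. ] gap 0.402 t=29.43
a=1.200 q6=-1.055 T=0.014 F=[-1.1 -1.3  6.3] gap 0.406 t=29.81
a=1.250 q6=-1.006 T=0.152 F=[-0.9 -0.2  7.5] gap 0.403 t=30.19
```

```bash
python3 turn.py .02 1.47 .27
```

```text
a=1.270 q6=-0.986 T=0.273 F=[-0.9 -0.5  7.2] gap 0.404 t=30.57
```

```bash
python3 turn.py .01 1.32 .36
```

```text
a=1.280 q6=-0.976 T=0.328 F=[-0.2 -0.5  6.7] gap 0.398 t=30.96
a=1.290 q6=-0.967 T=0.380 F=[-0.2 -0.2  6.6] gap 0.399 t=31.34
```

```bash
python3 -c "
from h import *
for _ in range(4):
    env.hold(.15); T,F,s=meas(4); print('T %.3f q6 %.4f t %.2f'%(T,s['joints'][5],s['clock']))"; python3 turn.py .01 1.34 .48
```

```text
T 0.351 q6 -0.9665 t 31.62
T 0.372 q6 -0.9665 t 31.91
T 0.354 q6 -0.9665 t 32.19
T 0.350 q6 -0.9665 t 32.48
a=1.300 q6=-0.957 T=0.367 F=[-0.6 -0.5  6.7] gap 0.402 t=32.86
a=1.310 q6=-0.947 T=0.384 F=[-0.4 -0.2  6.9] gap 0.403 t=33.24
a=1.320 q6=-0.937 T=0.400 F=[-0.2 -0.1  6.7] gap 0.404 t=33.62
a=1.330 q6=-0.927 T=0.411 F=[-0.3 -0.   6.1] gap 0.406 t=34.01
a=1.340 q6=-0.917 T=0.444 F=[-0.5 -0.2  6.9] gap 0.401 t=34.39
```

The slope fell from 5.5 to about 1.6 N m/rad near a = 1.29, so the washer is now being pulled tight, by an estimated 0.035 rad (at most 0.11). Another 0.05 rad of wrist turn should put it near 0.07, well inside the window either way.

```bash
python3 turn.py .01 1.39 .56
```

```text
a=1.350 q6=-0.907 T=0.470 F=[ 0.1 -0.4  6.7] gap 0.404 t=34.77
a=1.360 q6=-0.897 T=0.478 F=[-0.6  0.3  6.6] gap 0.402 t=35.16
a=1.370 q6=-0.887 T=0.497 F=[-0.1 -0.5  6.2] gap 0.402 t=35.54
a=1.380 q6=-0.877 T=0.485 F=[-0.6  0.2  6.3] gap 0.403 t=35.92
a=1.390 q6=-0.867 T=0.517 F=[-0.1 -0.1  6.5] gap 0.403 t=36.31
```

```bash
python3 - <<'E'
from h import *
env.release(); print(st()); p=monitor.sense()["position"]
env.movel([p[0],p[1],.14],velocity=.12); m=np.load("mag.npy")
env.reach([.32,.08,.25],down(m[2]+np.pi)); env.hold(.2); print(st())
t=grab("top");s=grab("scene")
A=cv2.resize(t["frame"][130:220,295:355],None,fx=6,fy=6,interpolation=cv2.INTER_CUBIC)
B=cv2.resize(s["frame"][190:280,265:335],None,fx=6,fy=6,interpolation=cv2.INTER_CUBIC)
cv2.imwrite("pics/final.png",np.clip(np.hstack([A,B])[:,:,::-1]*1.3,0,255).astype(np.uint8))
E
```

```text
t=36.86 p=[ 0.5922 -0.0229  0.0479] F=[-0.35  0.3   0.95] T=[-0.037 -0.058 -0.008] gap=1.000 gf=0.0 q6=-0.865
t=39.16 p=[0.3204 0.0798 0.2497] F=[-0.43 -0.39  1.97] T=[-0.059 -0.06  -0.024] gap=1.002 gf=0.0 q6=-2.020
```

View pics/final.png

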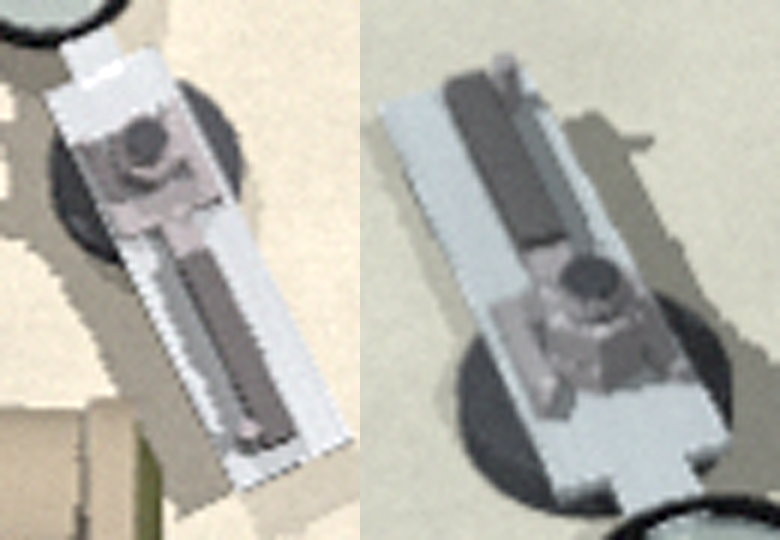

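The final picture shows the spanner flat on the arm, its jaw round the nut and its handle against the pin (top view (245,437)). I'll check the jaw numerically from the sleeve ends.

```bash
python3 - <<'E'
from fit import *
t,s=load("top"),load("scene"); m=np.load("mag.npy")
S=[(-.092,.01,.05),(-.092,-.01,.05),(.022,.01,.05),(.022,-.01,.05),(.11,-.028,.040),(.11,.028,.040)]
o1=(t,[1,2,3],cr([(297,437),(178,258),(206,246)],6,(295,130)))
o2=(s,[1,0,3,2,4,5],cr([(445,88),(482,72),(522,247),(560,235),(548,408),(690,372)],6,(265,190),360))
for o in([o1],[o2],[o1,o2]):
    x,r,W=fit(S,o,[*loc(m,-.085),m[2]]); j=loc(x,.085); print("jaw in mag mm",tom(j,m)*1000,"dyaw %.3f"%(x[2]-m[2]),"res",abs(r).max().round(1))
E
```

```text
jaw in mag mm [ 0.21015652 -0.69938525] dyaw -0.028 res 0.6
jaw in mag mm [2.20763107 0.13044692] dyaw 0.006 res 1.6
jaw in mag mm [1.13974993 0.51693518] dyaw -0.001 res 1.4
```

The jaw is within about 2 mm of the axis, so I'm handing in.

```bash
python3 -c "
from h import *
print(job.hand_in(), st())"
```

```text
the job is handed in; nothing more can be done
the job is handed in; nothing more can be done
```

The job is handed in at about 39 s of robot time, verdict not shown: the spanner is flat on the arm with its jaw about 2 mm or less from the nut's axis and its handle beside the pin, the jam nut is tightened to about 0.5 N m (roughly 0.07–0.1 rad past flat, judged by feel), and the arm stayed clear of the painting things.

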